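# Flip open the sample case and try the keypad's large key

## Robot

A 6-joint arm with a two-finger parallel gripper is mounted at the origin on the work surface. World frame = base frame: x ahead of the robot, y to its left, z up, the work surface at z = 0. Lengths are in m, angles in rad, forces in N, time in s.
With the tool pointing down it reaches from about 0.425 to 0.95 m from the base axis. Payload 3.5 kg.
Tool frame: the origin (TCP) lies between the finger pads; the fingertips stand 25 mm ahead of it and the grasp point (between the pads) lies 6 mm ahead of it (env.tcp_to_tips is the distance from the TCP to the fingertips, in m); x points along the fingers, y is the direction in which the jaws open and shut, and the axes are right-handed (so a half turn about x gives the same grasp; the last joint's range is limited). The gripper opens to 85 mm and grips with 20 to 120 N. Pads are 22 mm wide; open, the fingers measure 114 mm over their backs; the gripper's body (76 mm by 85 mm) begins 54 mm behind the grasp point. The pads swing forward as they close: fully open they stand 13 mm farther back than shut.
Start: joints at [1.104, 0.286, 1.577, -0, 1.279, -0.15], TCP at [0.21, 0.641, 0.222] pointing down, gripper open.
Joint ranges: [-2.77, 2.77], [-0.9, 2.22], [0.21, 2.48], [-1.53, 4.67], [0.24, 2.81], [-2.84, 2.84]. Speed limits (rad/s): [2.79, 2.79, 3.14, 3.14, 3.14, 3.14].

## Interface

Orientations are given as a unit quaternion [x, y, z, w].
In Python, from cell import env gives the robot as it stands. The module is installed in compiled form; this text tells all that it offers. Calls block until the motion is done:
- env.movep(position, orientation): joint-space move of the TCP to a pose.
- env.line_to(position, v=0.15, rotation=None): straight line of the TCP; rotation=None keeps the orientation; v is the mean speed in m/s.
- env.move_j(angles): joint-space move.
- env.move_gripper(opening): opening from 0.0 (shut) to 1.0 (fully open); the grip force is fixed at half the most; returns when the fingers have stopped.
- env.wait(seconds).
- env.ik(position, orientation): joint angles nearest the present ones, or None.
- env.get_image(name): name is "side" or "top"; returns the picture (480x640x3 uint8, red, green, blue); there is no depth.
- env.get_calibration(name): a dict with "fx", "fy", "cx", "cy" (pixels), "world_from_camera" (4x4, takes a point from camera to world coordinates). Camera axes: x right, y down, z forward; pixel columns grow to the right and rows downward; lengths in m; the calibration is good to about 2 mm. A picture is of the moment at which its call begins. get_calibration takes no time and is no camera call.
A pose or a line that the arm cannot do raises env.PlanningError and nothing moves.
- env.sign_off(): hands the job in, once; it reports no verdict.
Trained networks look in the newest picture that a camera, given by its name, has taken for a name from the list of things; names that differ only in an ending like _2 or _b are one class to them, and where a whole thing is asked for, a point or a joint stands for the part that bears it (a point fixed in the world has none). Each returns a list of dicts, best first, with "score" (0 to 1); they miss things now and then, are a little off and sometimes report something else, mostly with a low value. They report only what shows in the picture. A call takes as long as a camera call. They do not tell look-alikes from the thing itself.
- env.trace(camera, name): "pixels" (480x640 bool, what is visible of it) and "pixel" ([column, row] in pixels, amid what is visible of it).
- env.place_of(camera, name): "pixel" ([column, row] in pixels: a listed point, or the origin of a listed thing).
Readings, each from a call of its own:
- env.get_time_s(): time.
- env.get_joints(): joint angles.
- env.get_qvel(): joint speeds.
- env.get_joint_efforts(): joint torques, N m.
- env.get_tcp_pos(): TCP position.
- env.get_tool_rot(): TCP orientation.
- env.get_wrist_force(): force on the tool from outside, world axes, zero at the start.
- env.get_torque(): the same for the moment, N m.
- env.get_gripper_width(): opening from 0.0 (shut) to 1.0 (fully open).
Only numpy, scipy, OpenCV 4.12 (cv2) and the standard library are available. Lean on these libraries where they do the work, as an engineer would, in place of code of your own. Each camera call takes 0.05 s, during which the arm holds its last target.

## Task

With the tips or outside of the fingers, and without pinching or picking up anything, flip the lid of the large sample case by its tab over backwards until it stays lying open by itself. Then press the large key of the keypad inside all the way down and let it come back up. Leave the keypad in the case, leave the small box shut, and do not disturb the loose parts standing around.

Things in the scene. Friction and masses are not known exactly. Their poses are not given: they have to be found in the camera images.
- sample_case: The large sample case, fixed to the bench: an open grey box 110 mm (its x) by 170 mm (its y) and 70 mm high, walls and floor 5 mm thick, under a white lid. Origin at the centre of its underside; its x axis points from the tab side, which faces the robot, to the hinge side, z up. Its place and yaw vary.
- case_lid (a joint): Angle of the case's lid in rad: 0 shut, growing as it opens; it stops at 1.95, leaning 22 degrees past upright. A light free hinge along the upper far edge of the case: the lid (about 180 g, 110 mm deep, 170 mm wide, 5 mm thick) falls shut if let go below about 1.5 and falls open, and stays, beyond about 1.6. Lifting at the tab takes 1 to 2 N.
- tab_edge (a point): Middle of the near edge of the lid's finger tab, on the tab's underside; moves with the lid. The tab is a flat tongue 100 mm wide and 5 mm thick in the plane of the lid that sticks out 25 mm from the case's near wall. Shut, its underside is 70 mm above the bench and free below. Its x axis points from the tab to the hinge when shut.
- lid_hinge (a point): Middle of the hinge line, at the underside of the lid, 70 mm above the bench, 135 mm from the tab's edge. The lid turns about this point's y axis, which lies along the hinge.
- keypad: White keypad on a black carrier block, 80 mm (its x) by 130 mm (its y) by 28 mm thick, lying loose (250 g) on the floor of the case with 10 to 15 mm free all round. Nine small keys, 4 mm high, do not move. Hidden until the lid is open. Origin at the centre of its underside.
- large_key (a joint): How far the keypad's large key is pressed, in m: 0 up, 0.005 fully down. Sprung: about 1 N to start and 3.5 N fully down.
- key_top (a point): Centre of the large key's top, 26 by 26 mm, 14 mm above the keypad's face, which puts it 47 mm above the bench and 23 mm below the case's rim; it goes straight down when pressed. It lies 36 mm from the middle of the keypad, towards its +y end.
- small_box: The small box, 90 mm square and 70 mm high, fixed, with a lid with a knob on top that rises 40 mm or so. It is beside the case, to the left or right. Origin at the centre of its underside.
- small_lid (a joint): Angle of the small box's lid in rad, 0 shut; to be left shut.
- pump: Bystander: small pump with a motor, about 90 mm long, 32 mm high, lying. Loose. Origin under its middle.
- grommet: Bystander: black rubber plug 52 mm across, 42 mm high, upright. Loose. Origin at the centre of its underside.
- loose_pad: Bystander: a thin keypad 55 by 80 mm, 13 mm high, lying flat. Loose. Origin at the centre of its underside.
Things that resemble listed ones, but are neither listed nor needed, are in the scene too. What is shaped like the small_box but brown or green is not meant.

How it is judged:
By the outcome, as a careful person would: the job done as asked, in the order asked, and still so for the second after the job is handed in, with the robot touching nothing.
It also fails if it takes over 54 s, if anything falls off the work surface, if the arm or the gripper's body presses on something with over 40 N, if the wrist force passes 120 N, or if a joint passes its speed limit or range.

## Working session

There is one attempt and no reset: what is moved stays moved. The work goes in short steps, each a Python script; the robot and the scene stay as the last script left them, time stands still between calls to the robot, and variables do not carry over. Pictures are saved under pics/ and viewed, and the job is handed in when it is done.

```bash
mkdir -p pics; ls; cat > h.py <<'E'
import numpy as np, cv2
from cell import env
def save(cam,name):
    im=env.get_image(cam); cv2.imwrite('pics/'+name,im[:,:,::-1]); return im
def ray(cam,px):
    c=env.get_calibration(cam); T=np.array(c["world_from_camera"])
    d=T[:3,:3]@np.array([(px[0]-c["cx"])/c["fx"],(px[1]-c["cy"])/c["fy"],1]); return T[:3,3],d
def at_z(cam,px,z):
    o,d=ray(cam,px); return o+d*(z-o[2])/d[2]
def proj(cam,p):
    c=env.get_calibration(cam); T=np.linalg.inv(np.array(c["world_from_camera"]))
    q=T[:3,:3]@np.array(p)+T[:3,3]; return np.array([c["fx"]*q[0]/q[2]+c["cx"],c["fy"]*q[1]/q[2]+c["cy"]])
E
python3 - <<'E'
from h import *
np.set_printoptions(precision=4,suppress=True)
for c in("top","side"):
    save(c,c+"0.png"); print(c,np.array(env.get_calibration(c)["world_from_camera"]))
    for n,z in (("sample_case",0),("tab_edge",.07),("lid_hinge",.07),("small_box",0),("pump",0),("grommet",0),("loose_pad",0)):
        for r in env.place_of(c,n)[:3]: print(n,round(r["score"],2),np.array(r["pixel"]),at_z(c,r["pixel"],z))
print(env.get_time_s(),env.get_tool_rot(),env.tcp_to_tips)
E
```

```text
pics
top [[-0.0218 -0.9838  0.178   0.3159]
 [-0.9997  0.0204 -0.0092  0.0167]
 [ 0.0054 -0.1782 -0.984   1.4448]
 [ 0.      0.      0.      1.    ]]
tab_edge 0.95 [374.6 267.4] [ 0.4997 -0.1517  0.07  ]
lid_hinge 0.82 [365.7 207.8] [ 0.6449 -0.1363  0.07  ]
lid_hinge 0.25 [311.9 294. ] [ 0.4399 -0.0019  0.07  ]
small_box 0.94 [249.1 237.2] [0.592  0.1513 0.    ]
small_box 0.69 [254.6 296.6] [0.4429 0.1383 0.    ]
pump 0.95 [309.1 295.6] [0.4425 0.0041 0.    ]
grommet 0.77 [464.2 293.9] [ 0.4385 -0.3788  0.    ]
loose_pad 0.64 [153.8 282.5] [0.483  0.3869 0.    ]
side [[ 0.9521 -0.2102  0.222   0.3683]
 [-0.3057 -0.6466  0.6989 -0.6274]
 [-0.0034 -0.7333 -0.6799  0.7086]
 [ 0.      0.      0.      1.    ]]
sample_case 0.55 [346.9 312. ] [ 0.587  -0.1355  0.    ]
tab_edge 0.66 [313.7 303.8] [ 0.516  -0.1494  0.07  ]
lid_hinge 0.94 [376.3 277. ] [ 0.646  -0.1256  0.07  ]
small_box 0.85 [356.6 190.3] [0.7455 0.2144 0.    ]
small_box 0.8 [308.6 221. ] [0.5947 0.1397 0.    ]
small_box 0.76 [245.7 230.9] [0.447  0.1517 0.    ]
pump 0.89 [259.7 278.2] [0.4461 0.0007 0.    ]
grommet 0.62 [311.1 461.4] [ 0.4396 -0.3754  0.    ]
loose_pad 0.64 [241.  171.7] [0.4813 0.3858 0.    ]
0.8 [ 0.1115  0.6982 -0.1115  0.6983] 0.025
```

View pics/top0.png

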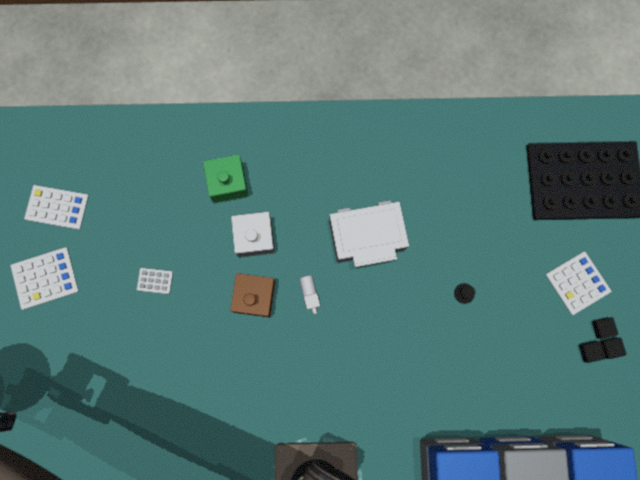

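View pics/side0.png

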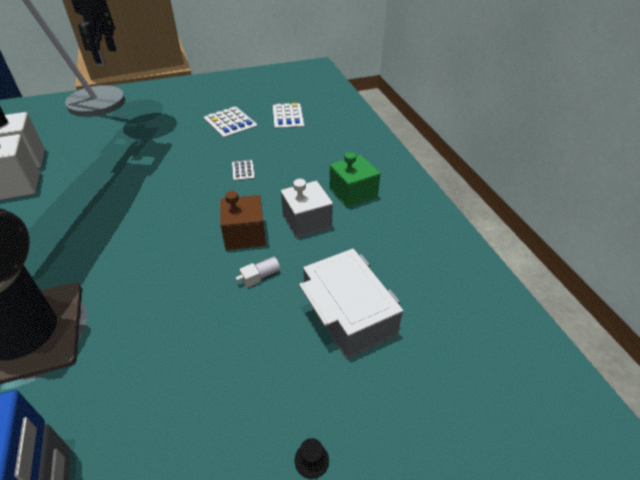

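The white case sits right of centre: its lid spans about (330,203) to (408,265) in the top view, with the tab at (375,262). The white box at (252,235) is `small_box`, the brown and green ones are decoys, and the pump is at (310,295). Next I'll refine the yaw from the mask and check which tool tilts are reachable.

```bash
cat >> h.py <<'E'
from scipy.spatial.transform import Rotation as R
def tool(yaw,a):
    "tool x points along heading yaw, pitched a below horizontal; tool y horizontal"
    x=np.array([np.cos(yaw)*np.cos(a),np.sin(yaw)*np.cos(a),-np.sin(a)])
    y=np.array([-np.sin(yaw),np.cos(yaw),0]); z=np.cross(x,y)
    return R.from_matrix(np.c_[x,y,z])
def tool2(yaw,a):
    return tool(yaw,a)*R.from_euler('x',np.pi)
E
python3 - <<'E'
from h import *
np.set_printoptions(precision=4,suppress=True)
env.get_image("top"); r=env.trace("top","case_lid")
for q in r: print(q["score"],q["pixel"],q["pixels"].sum())
m=r[0]["pixels"].astype(np.uint8)
cs,_=cv2.findContours(m,cv2.RETR_EXTERNAL,cv2.CHAIN_APPROX_NONE)
c=max(cs,key=cv2.contourArea)[:,0]
P=np.array([at_z("top",p,.0725)[:2] for p in c])
# fit: T shape model lid+tab, optimise pose by IoU-like distance
from scipy.optimize import minimize
hull=np.array([[0,-.085],[0,.085],[-.11,.085],[-.11,.05],[-.135,.05],[-.135,-.05],[-.11,-.05],[-.11,-.085]],np.float32)
def cost(v):
    x,y,t=v; d=P-[x,y]; L=np.c_[d[:,0]*np.cos(t)+d[:,1]*np.sin(t),-d[:,0]*np.sin(t)+d[:,1]*np.cos(t)].astype(np.float32)
    return np.mean([min(abs(cv2.pointPolygonTest(hull.reshape(-1,1,2),tuple(map(float,l)),True)),.006) for l in L])
b=min((minimize(cost,[.645,-.136,t],method="Nelder-Mead") for t in(.05,.1,.15)),key=lambda s:s.fun)
print("hinge",b.x,np.degrees(b.x[2]),b.fun)
yaw=b.x[2]; ex=np.array([np.cos(yaw),np.sin(yaw)])
tab=b.x[:2]-.135*ex; print("tab",tab)
for cam in("top","side"): print(cam,proj(cam,[*tab,.07]),proj(cam,[*b.x[:2],.07]))
for a in(10,20,30,40,50,60):
  for f in(tool,tool2):
   for yw in(yaw,yaw-.2,yaw-.4):
    q=f(yw,np.radians(a)); p=np.array([*tab,.055])+.01*np.r_[ex,0]-.025*q.as_matrix()[:,0]
    j=env.ik(p,q.as_quat()); print(a,f.__name__,round(yw,2),p,None if j is None else np.array(j))
E
```

```text
0.86 [369.1, 231.9] 3560
hinge [ 0.6456 -0.1328  0.1536] 8.799463557165147 0.0019247678437286767
tab [ 0.5122 -0.1534]
top [375.1131 262.1708] [364.2278 207.5495]
side [312.3579 306.0965] [377.6402 279.8475]
10 tool 0.15 [ 0.4977 -0.1557  0.0593] None
10 tool -0.05 [ 0.4975 -0.1508  0.0593] None
10 tool -0.25 [ 0.4982 -0.1459  0.0593] None
10 tool2 0.15 [ 0.4977 -0.1557  0.0593] None
10 tool2 -0.05 [ 0.4975 -0.1508  0.0593] None
10 tool2 -0.25 [ 0.4982 -0.1459  0.0593] None
20 tool 0.15 [ 0.4988 -0.1555  0.0636] None
20 tool -0.05 [ 0.4986 -0.1508  0.0636] None
20 tool -0.25 [ 0.4993 -0.1462  0.0636] None
20 tool2 0.15 [ 0.4988 -0.1555  0.0636] None
20 tool2 -0.05 [ 0.4986 -0.1508  0.0636] None
20 tool2 -0.25 [ 0.4993 -0.1462  0.0636] None
30 tool 0.15 [ 0.5007 -0.1552  0.0675] None
30 tool -0.05 [ 0.5004 -0.1509  0.0675] None
30 tool -0.25 [ 0.5011 -0.1466  0.0675] None
30 tool2 0.15 [ 0.5007 -0.1552  0.0675] None
30 tool2 -0.05 [ 0.5004 -0.1509  0.0675] None
30 tool2 -0.25 [ 0.5011 -0.1466  0.0675] None
40 tool 0.15 [ 0.5031 -0.1548  0.0711] [-0.8281 -0.0367  2.4621  1.4137  0.7009
[... 528 characters left out ...]
.0642  0.6151 -0.1737]
50 tool2 -0.05 [ 0.506  -0.1512  0.0742] [-0.6768 -0.1072  2.435   1.0846  0.4429  0.0196]
50 tool2 -0.25 [ 0.5065 -0.148   0.0742] [-0.5848 -0.1271  2.4523  0.9806  0.2597  0.3428]
60 tool 0.15 [ 0.5097 -0.1538  0.0767] None
60 tool -0.05 [ 0.5096 -0.1513  0.0767] [-0.6157 -0.0758  2.3382  0.5947  0.5018 -2.6121]
60 tool -0.25 [ 0.5099 -0.1489  0.0767] [-0.55   -0.0889  2.3502  0.3899  0.4042 -2.1969]
60 tool2 0.15 [ 0.5097 -0.1538  0.0767] [-0.67   -0.0453  2.3097  0.6852  0.6182  0.2315]
60 tool2 -0.05 [ 0.5096 -0.1513  0.0767] [-0.6157 -0.0758  2.3382  0.5947  0.5018  0.5295]
60 tool2 -0.25 [ 0.5099 -0.1489  0.0767] [-0.55   -0.0889  2.3502  0.3899  0.4042  0.9446]
```

```bash
python3 - <<'E'
from h import *
np.set_printoptions(precision=4,suppress=True)
H=np.array([.6456,-.1328]);ys={(.1536):(0,0,255),(.11):(0,255,0)}
hull=np.array([[0,-.085],[0,.085],[-.11,.085],[-.11,.05],[-.135,.05],[-.135,-.05],[-.11,-.05],[-.11,-.085]])
out=[]
for cam,(x0,y0,x1,y1) in {"top":(310,180,430,280),"side":(280,230,420,360)}.items():
    im=env.get_image(cam)[:,:,::-1].copy(); s=4 if cam=="side" else 5
    for dr in (0,1):
      crop=cv2.resize(im[y0:y1,x0:x1],None,fx=s,fy=s,interpolation=cv2.INTER_CUBIC)
      if dr:
        t=.1536; Rm=np.array([[np.cos(t),-np.sin(t)],[np.sin(t),np.cos(t)]])
        pts=np.array([(proj(cam,[*(H+Rm@h),.075])-[x0,y0]+.5)*s for h in hull]).astype(np.int32)
        cv2.polylines(crop,[pts],True,(0,0,255),1)
      cv2.imwrite(f"pics/ov_{cam}{dr}.png",crop)
E
```

```text
(no output)
```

View pics/ov_top1.png

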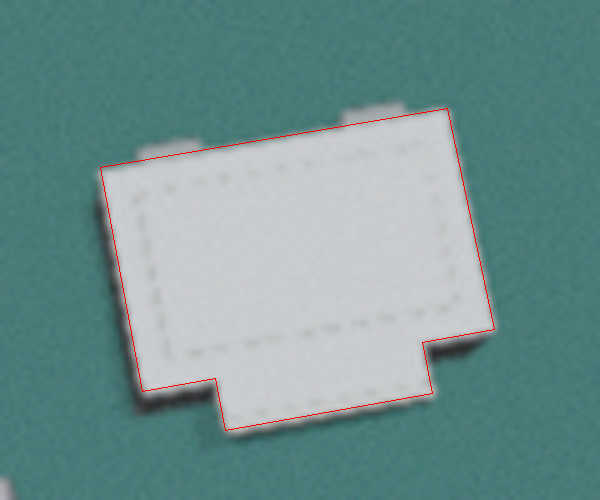

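View pics/ov_side1.png

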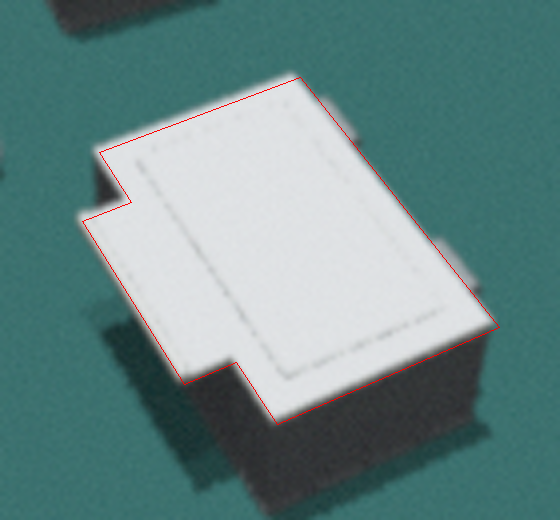

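The fitted outline lies on the lid in both views (hinge at (0.6456, -0.1328), yaw 8.8°). I'll shut the gripper, then check IK along the approach and the lifting arc.

```bash
cat >> h.py <<'E'
H=np.array([.6456,-.1328,.07]); YAW=.1536
EX=np.array([np.cos(YAW),np.sin(YAW),0]);EY=np.array([-np.sin(YAW),np.cos(YAW),0]);EZ=np.array([0,0,1.])
def case(x,y,z): # hinge-relative coordinates, z relative to hinge height
    return H+x*EX+y*EY+z*EZ
def arc(x0,z0,th):
    # rotate point (x0,z0) rel hinge by opening th
    return x0*np.cos(th)+z0*np.sin(th), -x0*np.sin(th)+z0*np.cos(th)
E
python3 - <<'E'
from h import *
np.set_printoptions(precision=3,suppress=True)
env.move_gripper(0.0); print(env.tcp_to_tips,env.get_gripper_width(),env.get_time_s())
tl=env.tcp_to_tips
for a in (45,50,55,60,65):
  for dy in(0,-.03,-.06):
   for dyaw in(0,-.15):
    q=tool2(YAW+dyaw,np.radians(a));d=q.as_matrix()[:,0]; s=""
    def ok(p): 
        j=env.ik(p-tl*d,q.as_quat()); return "." if j is None else "#"
    st=case(-.135+.004,dy,-.021)
    s+="appr "+"".join(ok(st-k*d-.006*EX) for k in(.12,.09,.06,.03,0))
    s+=" up "+"".join(ok(st-.03*EX+k*EZ) for k in(.2,.12,.06,.0))
    s+=" arc "
    for th in np.arange(0,1.9,.15):
        x,z=arc(-.131,-.021,th); s+=ok(case(x,dy,z))
    print(a,dy,dyaw,s)
E
```

```text
0.025 0.002115114331559158 1.7667
45 0 0 appr ....# up ###. arc #############
45 0 -0.15 appr ..... up ##.. arc #############
45 -0.03 0 appr ..### up #### arc #############
45 -0.03 -0.15 appr ....# up ###. arc #############
45 -0.06 0 appr ##### up #### arc #############
45 -0.06 -0.15 appr ..### up #### arc #############
50 0 0 appr ..### up #### arc #############
50 0 -0.15 appr ....# up ###. arc #############
50 -0.03 0 appr ##### up #### arc #############
50 -0.03 -0.15 appr ..### up #### arc #############
50 -0.06 0 appr ##### up #### arc #############
50 -0.06 -0.15 appr ##### up #### arc #############
55 0 0 appr ##### up #### arc #############
55 0 -0.15 appr .#### up #### arc #############
55 -0.03 0 appr ##### up #### arc #############
55 -0.03 -0.15 appr ##### up #### arc #############
55 -0.06 0 appr ##### up #### arc #############
55 -0.06 -0.15 appr ##### up #### arc #############
60 0 0 appr ##### up #### arc #############
60 0 -0.15 appr ##### up #### arc #############
60 -0.03 0 appr ##### up #### arc #############
60 -0.03 -0.15 appr ##### up #### arc #############
60 -0.06 0 appr ##### up #### arc #############
60 -0.06 -0.15 appr ##### up #### arc #############
65 0 0 appr ##### up #### arc #############
65 0 -0.15 appr ##### up #### arc #############
65 -0.03 0 appr ##### up #### arc #############
65 -0.03 -0.15 appr ##### up #### arc #############
65 -0.06 0 appr ##### up #### arc #############
65 -0.06 -0.15 appr ##### up #### arc #############
```

```bash
python3 - <<'E'
from h import *
np.set_printoptions(precision=3,suppress=True)
tl=.025; q=tool2(YAW,np.radians(50)); d=q.as_matrix()[:,0]; dy=-.025
st=case(-.131,dy,-.021)-tl*d
f0=np.array(env.get_wrist_force())
env.line_to([.21,.641,.36],v=.3)
env.movep(st-.03*EX+.22*EZ,q.as_quat()); print(env.get_time_s(),env.get_joints())
env.line_to(st-.03*EX+.06*EZ,v=.2)
env.line_to(st-.03*EX,v=.1)
print(f0,env.get_wrist_force())
env.line_to(st,v=.06)
env.wait(.2)
print(env.get_time_s(),env.get_wrist_force(),env.get_tcp_pos()-st)
save("side","side1.png"); save("top","top1.png")
E
```

```text
5.4167 [-0.868 -0.447  2.252  0.688  1.043  0.28 ]
[-0.6    0.627  0.24 ] [-1.178 -0.714  0.387]
7.9667 [-0.634  0.818 -0.577] [-0.  0. -0.]
```

View pics/side1.png

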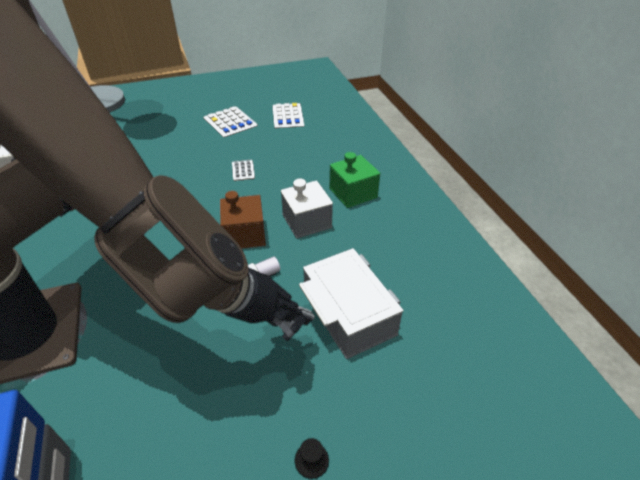

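```bash
python3 - <<'E'
import cv2
a=cv2.imread("pics/side1.png")[250:350,240:380];b=cv2.imread("pics/top1.png")[210:310,310:430]
cv2.imwrite("pics/z1.png",cv2.hconcat([cv2.resize(a,(420,300),interpolation=2),cv2.resize(b,(360,300),interpolation=2)]))
E
```

```text
(no output)
```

View pics/z1.png

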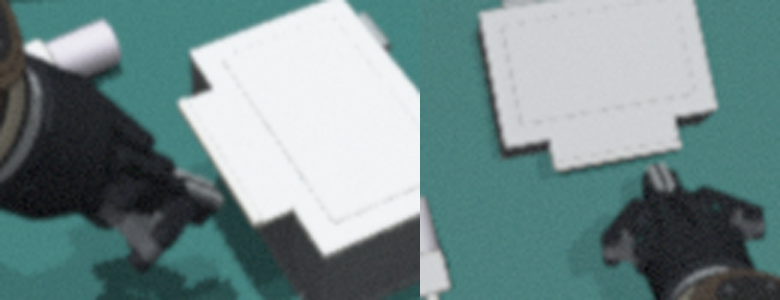

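```bash
python3 - <<'E'
from h import *
np.set_printoptions(precision=3,suppress=True)
p=np.array(env.get_tcp_pos()); M=R.from_quat(env.get_tool_rot()).as_matrix()
print(p,M)
for k in(0,.012,.025): print(k,p+k*M[:,0],proj("top",p+k*M[:,0]),proj("side",p+k*M[:,0]))
print("tab corners",[proj("top",case(-.135,y,0)) for y in(-.05,.05)],proj("side",case(-.135,-.05,0)))
print(case(-.131,-.025,-.021))
E
```

```text
[ 0.504 -0.18   0.068] [[ 0.635  0.153 -0.757]
 [ 0.098 -0.988 -0.117]
 [-0.766 -0.    -0.643]]
0 [ 0.504 -0.18   0.068] [386.387 265.507] [312.436 319.809]
0.012 [ 0.512 -0.179  0.059] [385.224 262.887] [316.467 321.347]
0.025 [ 0.52  -0.178  0.049] [383.984 260.092] [320.734 322.974]
tab corners [array([395.775, 258.543]), array([354.403, 265.799])] [325.516 327.327]
[ 0.52  -0.178  0.049]
```

```bash
python3 - <<'E'
from h import *
save("top","top2.png");save("side","side2.png")
a=cv2.imread("pics/side2.png")[280:350,270:350];b=cv2.imread("pics/top2.png")[240:310,360:440]
cv2.imwrite("pics/z2.png",cv2.hconcat([cv2.resize(a,(400,350),interpolation=2),cv2.resize(b,(400,350),interpolation=2)]))
print(env.get_joints(),env.get_tcp_pos(),env.get_gripper_width())
E
```

```text
[-0.80168317 -0.02159585  2.37054296  1.07333565  0.63983203 -0.22994034] [ 0.50397133 -0.18011381  0.06817199] -0.003977794128220446
```

View pics/z2.png

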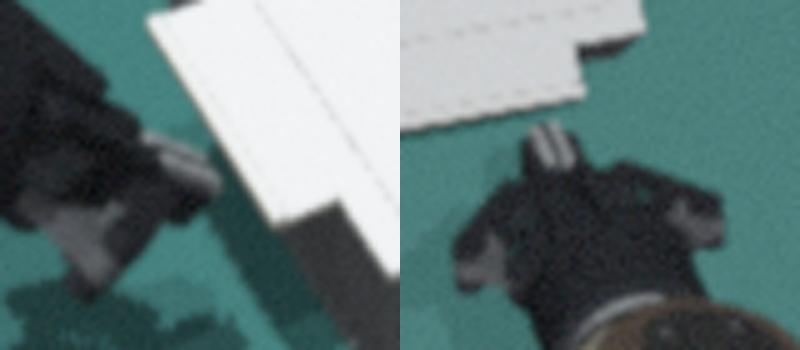

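```bash
cat >> h.py <<'E'
def tri(pt,ps):
    A=[];b=[];r=[]
    for cam,px in(("top",pt),("side",ps)):
        o,d=ray(cam,px); d=d/np.linalg.norm(d); P=np.eye(3)-np.outer(d,d); A.append(P); b.append(P@o)
    x=np.linalg.lstsq(np.vstack(A),np.concatenate(b),rcond=None)[0]
    return x,[proj("top",x)-pt,proj("side",x)-ps]
E
python3 - <<'E'
from h import *
np.set_printoptions(precision=4,suppress=True)
print(tri([390,265],[308,313]));print(tri([390,265],[312,317]))
# tab right corner: side (270,222), top(585,97)
print(tri([360+185/5,240+97/5],[270+272/5,280+222/5]),case(-.135,-.05,.005))
E
```

```text
(array([ 0.4981, -0.1842,  0.0962]), [array([-0.0687,  1.2762]), array([ 1.7181, -0.4916])])
(array([ 0.502 , -0.1861,  0.0849]), [array([-0.0166,  0.265 ]), array([ 0.3572, -0.0999])])
(array([ 0.5167, -0.204 ,  0.0809]), [array([ 0.0216, -0.2585]), array([-0.354 ,  0.0963])]) [ 0.5198 -0.2029  0.075 ]
```

```bash
python3 - <<'E'
from h import *
np.set_printoptions(precision=3,suppress=True)
p=np.array(env.get_tcp_pos())
for k in(.01,.02,.03):
    env.line_to(p+k*EZ,v=.06); env.wait(.1); print(k,env.get_wrist_force())
save("top","top3.png");save("side","side3.png")
a=cv2.imread("pics/side3.png")[280:350,270:350];b=cv2.imread("pics/top3.png")[240:310,360:440]
cv2.imwrite("pics/z3.png",cv2.hconcat([cv2.resize(a,(400,350),interpolation=2),cv2.resize(b,(400,350),interpolation=2)]))
print(env.get_time_s())
E
```

```text
0.01 [ 0.076 -0.631 -0.79 ]
0.02 [-0.371  0.273  0.156]
0.03 [-0.64   0.151 -0.489]
9.5167
```

View pics/z3.png

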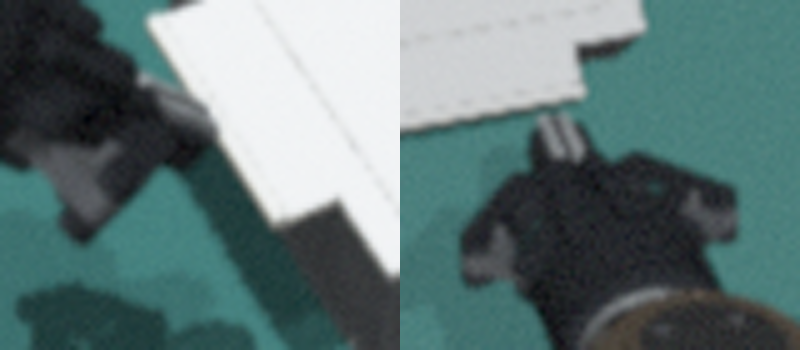

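```bash
python3 - <<'E'
from h import *
np.set_printoptions(precision=3,suppress=True)
tl=.025; q=tool2(YAW,np.radians(50)); d=q.as_matrix()[:,0]; dy=-.025
st=case(-.131,dy,-.021)-tl*d
env.line_to(st-.01*EX,v=.1)
env.line_to(st+.02*d-.012*EX,v=.06); env.wait(.1);print(env.get_wrist_force())
env.line_to(st+.02*d-.002*EX,v=.06); env.wait(.1);print(env.get_wrist_force())
save("top","top4.png");save("side","side4.png")
a=cv2.imread("pics/side4.png")[280:350,270:350];b=cv2.imread("pics/top4.png")[240:310,360:440]
cv2.imwrite("pics/z4.png",cv2.hconcat([cv2.resize(a,(400,350),interpolation=2),cv2.resize(b,(400,350),interpolation=2)]))
print(env.get_time_s())
E
```

```text
[-0.347  0.553  0.248]
[ 0.472 -0.366  0.538]
11.0667
```

View pics/z4.png

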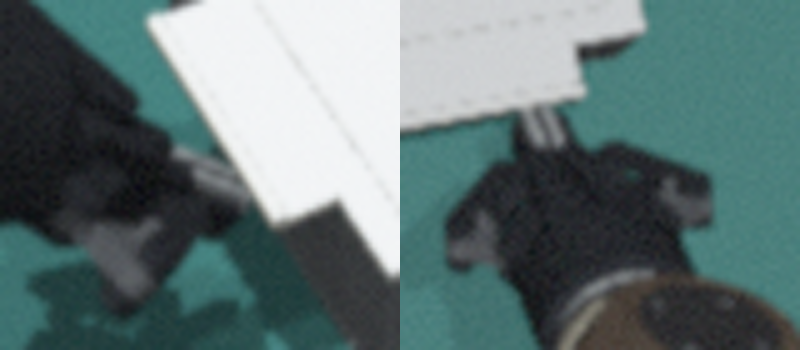

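```bash
python3 - <<'E'
from h import *
np.set_printoptions(precision=3,suppress=True)
p=np.array(env.get_tcp_pos())
env.line_to(p-.006*EZ,v=.06)
for k in(.004,.008,.012):
    env.line_to(p-.006*EZ+k*EX,v=.05); env.wait(.1);f=np.array(env.get_wrist_force());print(k,f)
    if np.linalg.norm(f)>4: break
save("top","top5.png");save("side","side5.png")
a=cv2.imread("pics/side5.png")[280:350,270:350];b=cv2.imread("pics/top5.png")[240:310,360:440]
cv2.imwrite("pics/z5.png",cv2.hconcat([cv2.resize(a,(400,350),interpolation=2),cv2.resize(b,(400,350),interpolation=2)]))
print(env.get_time_s())
E
```

```text
0.004 [-0.028  0.314 -0.132]
0.008 [-4.987 -1.923 -0.835]
12.1167
```

View pics/z5.png

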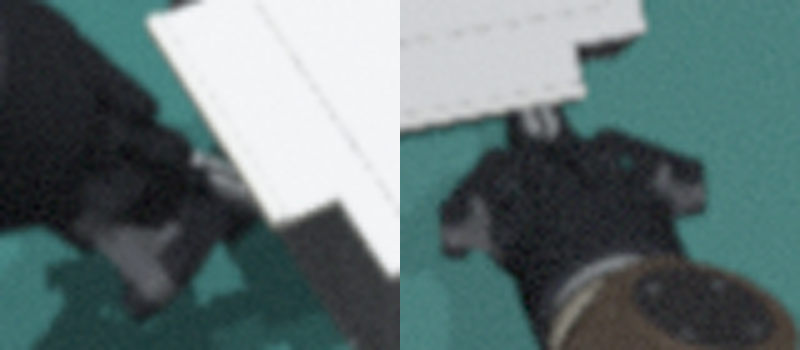

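```bash
python3 - <<'E'
from h import *
np.set_printoptions(precision=3,suppress=True)
p=np.array(env.get_tcp_pos())
for k in(.005,.01,.015,.02,.025,.03):
    env.line_to(p-.001*EX+k*EZ,v=.05); env.wait(.05);f=np.array(env.get_wrist_force());print(k,f)
    if np.linalg.norm(f)>8: break
save("top","top6.png");save("side","side6.png")
a=cv2.imread("pics/side6.png")[280:350,270:350];b=cv2.imread("pics/top6.png")[240:310,360:440]
cv2.imwrite("pics/z6.png",cv2.hconcat([cv2.resize(a,(400,350),interpolation=2),cv2.resize(b,(400,350),interpolation=2)]))
print(env.get_time_s())
E
```

```text
0.005 [-4.889  0.177 -1.922]
0.01 [-3.933  0.51  -0.699]
0.015 [-2.21   0.638 -0.629]
0.02 [-0.865  0.076 -1.093]
0.025 [-1.574  0.12  -0.957]
0.03 [-1.601  0.429 -1.012]
14.0167
```

View pics/z6.png

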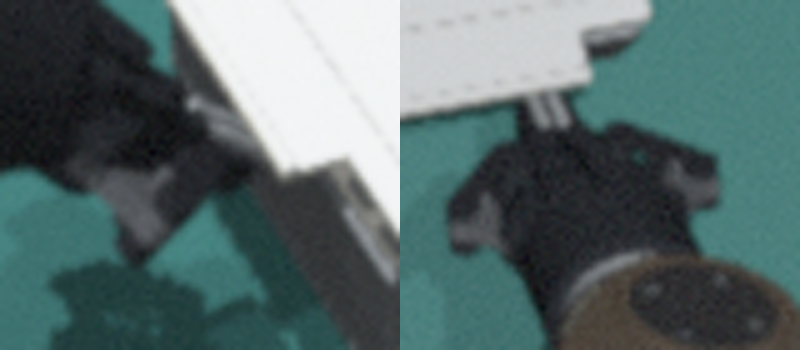

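The lid is lifting: the tab corner has risen and the contact force is about 2 N. I'll carry on along the arc.

```bash
python3 - <<'E'
from h import *
np.set_printoptions(precision=3,suppress=True)
p=np.array(env.get_tcp_pos()); t0=.2
x0,z0=arc(-.135,0,t0)
for th in np.arange(.35,1.0,.15):
    x,z=arc(-.135,0,th)
    env.line_to(p+(x-x0)*EX+(z-z0)*EZ,v=.1)
    f=np.array(env.get_wrist_force()); print(round(th,2),f)
    if np.linalg.norm(f)>10: break
save("top","top7.png");save("side","side7.png"); print(env.get_time_s())
a=cv2.imread("pics/side7.png")[180:350,220:420];b=cv2.imread("pics/top7.png")[180:320,320:480]
cv2.imwrite("pics/z7.png",cv2.hconcat([cv2.resize(a,(400,350),interpolation=2),cv2.resize(b,(400,350),interpolation=2)]))
E
```

```text
0.35 [-1.646 -0.927 -0.132]
0.5 [-0.996 -0.808 -1.8  ]
0.65 [-0.141 -0.878 -1.252]
0.8 [-0.219  0.055  0.36 ]
0.95 [-1.464 -0.495 -0.324]
15.8667
```

View pics/z7.png

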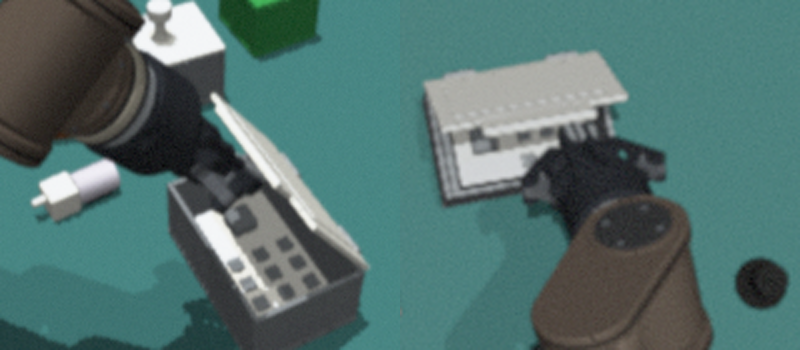

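```bash
python3 - <<'E'
from h import *
np.set_printoptions(precision=3,suppress=True)
p=np.array(env.get_tcp_pos()); t0=.95
x0,z0=arc(-.135,0,t0)
for th in np.arange(1.1,1.75,.15):
    x,z=arc(-.135,0,th)
    env.line_to(p+(x-x0)*EX+(z-z0)*EZ,v=.1)
    f=np.array(env.get_wrist_force()); print(round(th,2),f)
    if np.linalg.norm(f)>8: break
save("top","top8.png");save("side","side8.png"); print(env.get_time_s())
a=cv2.imread("pics/side8.png")[150:350,200:400];b=cv2.imread("pics/top8.png")[180:320,320:480]
cv2.imwrite("pics/z8.png",cv2.hconcat([cv2.resize(a,(400,400),interpolation=2),cv2.resize(b,(400,400),interpolation=2)]))
E
```

```text
1.1 [-0.944 -0.511 -0.12 ]
1.25 [-0.054  0.118  0.046]
1.4 [ 0.586 -0.823  0.524]
1.55 [-0.445  0.157  0.732]
1.7 [-0.266  0.112 -0.42 ]
17.7083
```

View pics/z8.png

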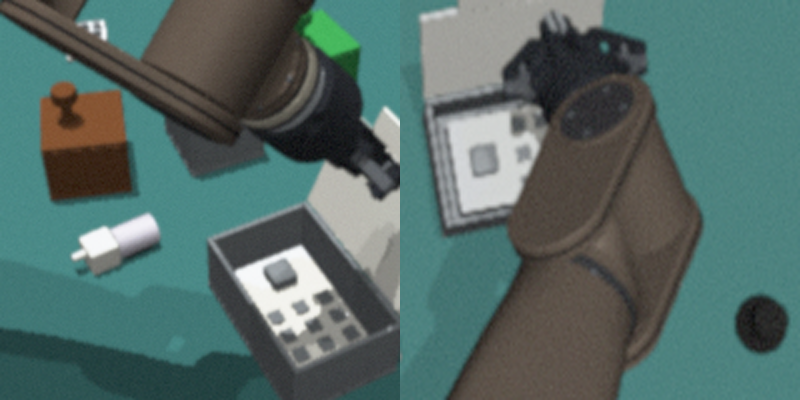

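```bash
python3 - <<'E'
from h import *
np.set_printoptions(precision=4,suppress=True)
p=np.array(env.get_tcp_pos()); print(p)
env.line_to(p-.07*EX+.06*EZ,v=.2)
qd=tool2(YAW,np.radians(90)); tgt=np.array([.46,-.30,.25])
env.movep(tgt,qd.as_quat()); print(env.get_time_s())
for c in("top","side"):
    save(c,c+"9.png")
    for n,z in(("key_top",.047),("keypad",.005),("lid_hinge",.07),("tab_edge",.2),("pump",0),("grommet",0)):
        for r in env.place_of(c,n)[:2]: print(c,n,round(r["score"],2),np.array(r["pixel"]),at_z(c,r["pixel"],z))
print(env.get_time_s())
a=cv2.imread("pics/side9.png")[190:360,250:440];b=cv2.imread("pics/top9.png")[160:300,300:460]
cv2.imwrite("pics/z9.png",cv2.hconcat([cv2.resize(a,(400,358),interpolation=2),cv2.resize(b,(400,358),interpolation=2)]))
E
```

```text
[ 0.6676 -0.1542  0.1815]
19.0667
top key_top 0.57 [354.2 234.8] [ 0.5836 -0.1083  0.047 ]
top keypad 0.59 [364.5 236.4] [ 0.5871 -0.1377  0.005 ]
top keypad 0.59 [367.7 173.5] [ 0.7502 -0.1522  0.005 ]
top lid_hinge 0.72 [364.8 203.6] [ 0.6553 -0.1346  0.07  ]
top tab_edge 0.86 [366.2 176. ] [ 0.6857 -0.1258  0.2   ]
top pump 0.79 [307.5 295.8] [0.4421 0.0081 0.    ]
side key_top 0.64 [342.2 287.4] [ 0.5843 -0.1117  0.047 ]
side keypad 0.89 [350.  308.8] [ 0.5938 -0.1337  0.005 ]
side lid_hinge 0.88 [378.2 278. ] [ 0.6484 -0.1289  0.07  ]
side tab_edge 0.97 [408.8 218.9] [ 0.694  -0.1242  0.2   ]
side pump 0.61 [258.7 278. ] [0.4442 0.0019 0.    ]
side grommet 0.71 [341.3 284.7] [ 0.6004 -0.0678  0.    ]
side grommet 0.62 [306.9 462. ] [ 0.4334 -0.3743  0.    ]
19.7667
```

View pics/z9.png

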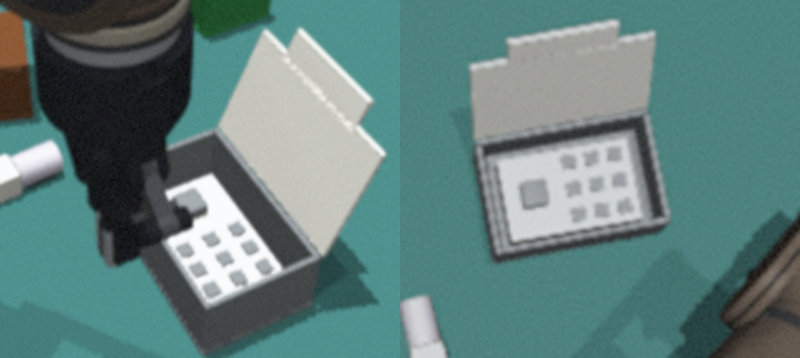

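View pics/top9.png

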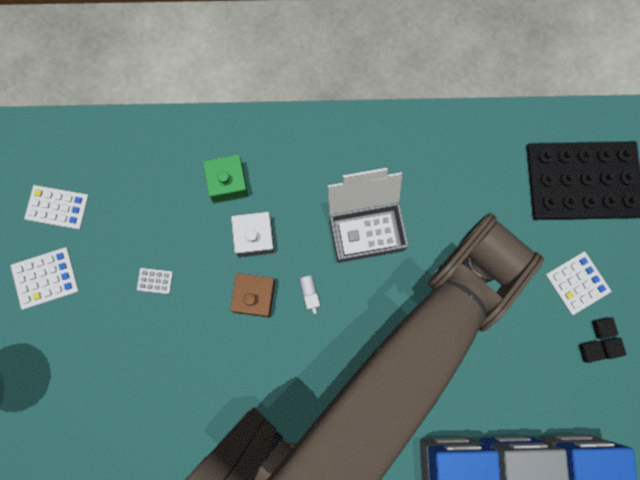

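The lid stands open by itself, leaning back (tab at (366,176) in the top view). Both views put the large key at about (0.583, -0.109). Next I'll hover above it.

```bash
python3 - <<'E'
from h import *
np.set_printoptions(precision=4,suppress=True)
K=np.array([.583,-.109,0]); qd=tool2(YAW,np.radians(90))
env.movep(K+.25*EZ,qd.as_quat()); 
env.line_to(K+.13*EZ,v=.2); env.line_to(K+.09*EZ,v=.1); env.wait(.1)
print(env.get_time_s(),env.get_wrist_force(),env.get_tcp_pos())
save("top","top10.png");save("side","side10.png")
print(proj("side",K+.065*EZ),proj("side",K+.047*EZ))
a=cv2.imread("pics/side10.png")[250:340,290:390]
cv2.imwrite("pics/z10.png",cv2.resize(a,(800,720)[:2] if 0 else (660,594),interpolation=2))
E
```

```text
22.075 [-0.5653  1.1561 -0.0254] [ 0.5838 -0.1092  0.0911]
[341.3928 280.264 ] [341.0577 286.5333]
```

View pics/z10.png

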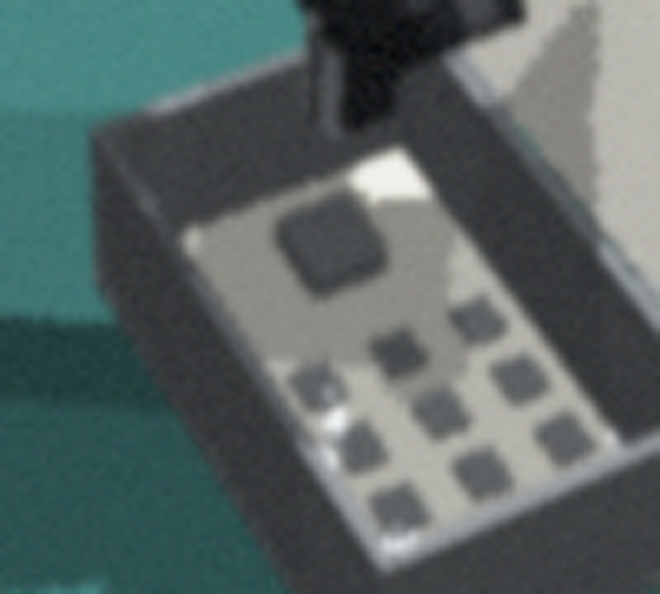

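```bash
cat > press.py <<'E'
from h import *
np.set_printoptions(precision=2,suppress=True)
K=np.array(env.get_tcp_pos()); z=K[2]
def fz(n=4): return np.mean([np.array(env.get_wrist_force())for _ in range(n)],axis=0)
f0=fz(); print(f0)
step=.003; log=[]
while z>.047-.025+.02:
    z-=step; env.line_to([K[0],K[1],z],v=.05)
    f=fz()-f0; log.append((round(z,4),f)); 
    if f[2]>1.2: step=.001
    if f[2]>7 or np.linalg.norm(f)>15: break
for l in log[-14:]: print(l)
print(env.get_time_s()); save("side","side11.png"); save("top","top11.png")
a=cv2.imread("pics/side11.png")[250:340,290:390]
cv2.imwrite("pics/z11.png",cv2.resize(a,(660,594),interpolation=2))
E
python3 press.py
```

```text
[-0.24  0.21 -0.73]
(np.float64(0.054), array([0.3 , 0.39, 1.6 ]))
(np.float64(0.053), array([ 0.49, -0.96,  1.  ]))
(np.float64(0.052), array([ 0.62, -0.4 ,  0.68]))
(np.float64(0.051), array([ 0.27, -0.64,  0.99]))
(np.float64(0.05), array([ 1.05, -0.73,  1.5 ]))
(np.float64(0.049), array([-0.04, -0.41,  0.46]))
(np.float64(0.048), array([ 0.51, -0.51,  0.41]))
(np.float64(0.047), array([-0.27,  0.71,  0.6 ]))
(np.float64(0.046), array([-0.49, -0.68,  0.9 ]))
(np.float64(0.045), array([-0.21,  0.35,  0.18]))
(np.float64(0.044), array([-0.45, -0.4 ,  1.3 ]))
(np.float64(0.043), array([ 0.49, -0.38,  1.57]))
(np.float64(0.042), array([ 0.46, -0.45,  0.28]))
(np.float64(0.041), array([0.38, 0.12, 0.9 ]))
33.675
```

View pics/z11.png

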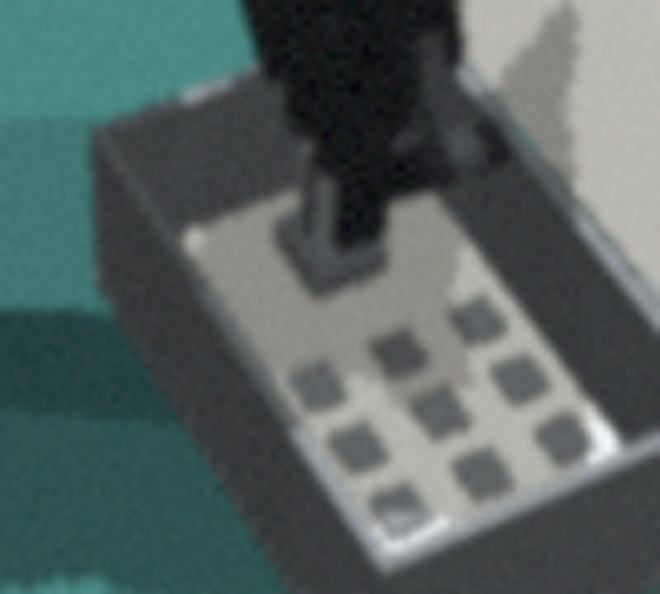

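```bash
cat > press2.py <<'E'
from h import *
np.set_printoptions(precision=2,suppress=True)
K=np.array(env.get_tcp_pos()); z=K[2]; print(K,env.get_time_s())
f0=np.array([-.24,.21,-.73])
while z>.022:
    z-=.0025; env.line_to([K[0],K[1],z],v=.05)
    f=np.mean([np.array(env.get_wrist_force())for _ in range(4)],axis=0)-f0
    print(round(z,4),f,env.get_tcp_pos()[2],env.get_time_s())
    if f[2]>7 or np.linalg.norm(f)>15 or env.get_time_s()>41: break
save("side","side12.png")
a=cv2.imread("pics/side12.png")[250:340,290:390]
cv2.imwrite("pics/z12.png",cv2.resize(a,(660,594),interpolation=2))
E
python3 press2.py
```

```text
[ 0.58 -0.11  0.04] 33.775
0.0385 [0.13 0.42 0.9 ] 0.038165662787708554 34.025
0.036 [ 0.79 -0.1   1.12] 0.03625263401806775 34.275
0.0335 [ 1.16 -0.24  2.87] 0.03386275879988326 34.525
0.031 [-1.73 -0.04  7.66] 0.03220690488387713 34.775
```

View pics/z12.png

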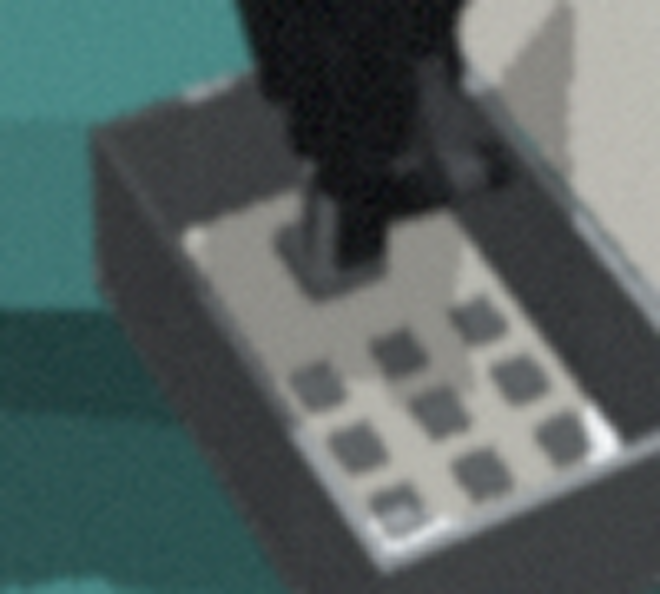

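```bash
python3 - <<'E'
from h import *
np.set_printoptions(precision=3,suppress=True)
K=np.array(env.get_tcp_pos())
env.line_to([K[0],K[1],.029],v=.05); env.wait(.2)
print(env.get_wrist_force(),env.get_tcp_pos()[2])
env.line_to([K[0],K[1],.06],v=.08)
env.line_to([K[0],K[1],.25],v=.25)
env.movep([.46,-.30,.25],env.get_tool_rot()); print(env.get_time_s(),env.get_wrist_force())
for c in("top","side"):
    save(c,c+"13.png")
    for n,z in(("key_top",.047),("tab_edge",.2),("pump",0),("grommet",0),("loose_pad",0),("small_box",0)):
        r=env.place_of(c,n)[:2]
        for r in r: print(c,n,round(r["score"],2),np.array(r["pixel"]),at_z(c,r["pixel"],z))
print(env.get_time_s())
a=cv2.imread("pics/side13.png")[190:360,250:440];b=cv2.imread("pics/top13.png")[160:300,300:460]
cv2.imwrite("pics/z13.png",cv2.hconcat([cv2.resize(a,(400,358),interpolation=2),cv2.resize(b,(400,358),interpolation=2)]))
E
```

```text
[-6.769  1.716 16.823] 0.03192750249137877
37.625 [1.123 0.271 0.849]
top key_top 0.52 [354.5 234.3] [ 0.585 -0.109  0.047]
top tab_edge 0.78 [368.2 174. ] [ 0.69 -0.13  0.2 ]
top pump 0.93 [311.8 293.1] [ 0.448 -0.003  0.   ]
top loose_pad 0.84 [153.9 280.5] [0.488 0.387 0.   ]
top small_box 0.65 [253.6 297. ] [0.442 0.141 0.   ]
top small_box 0.64 [225.7 182.7] [0.735 0.21  0.   ]
side key_top 0.72 [341.8 286.4] [ 0.584 -0.109  0.047]
side tab_edge 0.98 [409.9 219.3] [ 0.695 -0.126  0.2  ]
side pump 0.62 [259.  279.3] [ 0.444 -0.002  0.   ]
side grommet 0.62 [311.9 462.1] [ 0.44  -0.377  0.   ]
side small_box 0.84 [353.7 193.1] [0.734 0.206 0.   ]
side small_box 0.65 [246.1 233.7] [0.446 0.142 0.   ]
38.325
```

View pics/z13.png

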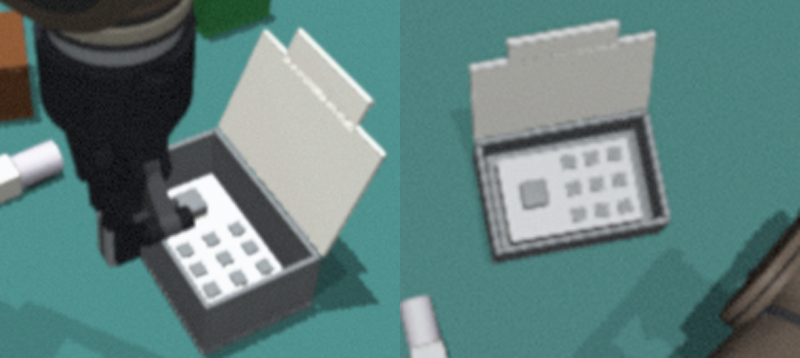

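View pics/side13.png

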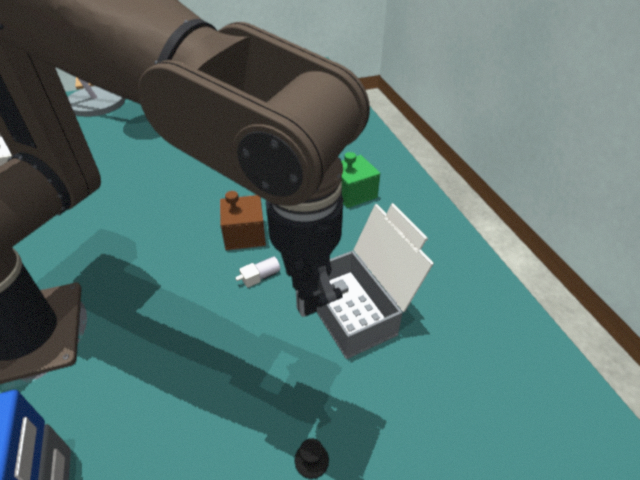

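At 16.8 N the tool stalled at 0.0319, so the key was at its stop. It has since come back to the same pixels as before, and the lid is still open. I'm handing in.

```bash
python3 - <<'E'
from h import *
env.sign_off(); print(env.get_time_s())
E
```

```text
the job is handed in; nothing more can be done
the job is handed in; nothing more can be done
```

The job is done and handed in at about 38 s on the robot's clock, against the 54 s limit; no verdict is reported.

- **Lid:** I lifted it by the tab with the shut fingers and swung it over backwards. It stays lying open by itself, and two views taken about 18 s apart show it in the same place.
- **Large key:** I pressed until the tool stopped moving, at about 17 N against the 3.5 N needed, so the key was fully down. After release the networks found it at the same pixels as before (within about 1 px).
- **Everything else:** The keypad is still in the case in the same place. The pump and the grommet were found within about 1 cm of where they started, inside the scatter of the networks' readings. The loose pad was within 5 mm, but only the top camera found it. The robot was clear of everything at hand-in.

**Where checks failed or disagreed**
- **Fingertip length:** In the pictures and by touch the tips sat about 10–25 mm nearer the TCP than the stated 25 mm. My first try therefore missed the tab, and I found it by touch, brushing something at about 5 N, either the case's front wall or the tab's edge.
- **Force readings:** The wrist force is noisy by about 1 N, so the start of the key's travel was not sharply seen.
- **Last picture:** The networks reported only the brown and green look-alikes as `small_box`. The arm hid the real one in the last side view. I did not re-inspect it in the last top view, and the arm never went near its lid.

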